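# Close up a specimen case: retaining flap down, then lid shut

### The arm

A 6-joint arm with a two-finger parallel gripper is mounted at the origin on the work surface. World frame = base frame: x ahead of the robot, y to its left, z up, the work surface at z = 0. Lengths are in m, angles in rad, forces in N, time in s.
With the tool pointing down it reaches from about 0.35 to 0.775 m from the base axis. Payload 5.5 kg.
Tool frame: the origin (TCP) lies midway between the tips of the shut fingers; the grasp point (between the pads) lies 19 mm behind it; z points along the fingers, x is the direction in which the jaws open and shut, and the axes are right-handed (so a half turn about z gives the same grasp; the last joint's range is limited). The gripper opens to 85 mm and grips with 20 to 120 N. Pads are 22 mm wide; open, the fingers measure 114 mm over their backs; the gripper's body (76 mm by 85 mm) begins 54 mm behind the grasp point. The pads swing forward as they close: fully open they stand 13 mm farther back than shut.
Start: joints at [1.034, 0.313, 0.046, 1.304, 0, 1.431], TCP at [0.222, 0.53, 0.231] pointing down, gripper open.
Joint ranges: [-2.76, 2.76], [-0.86, 1.69], [-1.03, 1.26], [-2.2, 2.34], [-1.47, 1.5], [-3.14, 3.14]. Speed limits (rad/s): [2.57, 2.57, 3.14, 3.14, 3.14, 3.14].

### API

Orientations are given as a unit quaternion [w, x, y, z].
In Python, from workcell import env gives the robot as it stands.
- The arm moves only by the tool servo_tool, never from a script. Its argument "targets" is a list of rows, each an object with "xyz": the shift along the tool's x, y, z in m, a list of three; "twist": the turn, a rotation vector about the tool's x, y, z in rad, a list of three; "jaw": the opening, from 0 (shut) to 1 (fully open). A call has 1 to 12 rows; each row is the pose to reach, as a shift and turn from the pose commanded when the call began, along the tool's axes at that moment; what a row does not reach only later rows make up. A row lasts 1/12 s, in which the tool goes at most 41.7 mm and 7.16 degrees, less where a joint would pass 70% of its speed; a pose out of reach is approached as far as the arm can. A call with a gripper value outside its range is refused whole. The fingers move at their own pace and stop on an object; "squeeze" is the grip in N (left out, the last holds). Time passes only in rows, so rows that repeat a pose let the fingers close. It gives the time, the measured TCP pose, the force and the opening at its end, in the units of the state.
- env.get_state(): the state, without advancing time (a new reading comes with each control period).
- env.read_camera(name): name is "scene" or "top"; returns a dict with "color" (384x512x3 uint8, red, green, blue), "depth" (384x512 float32, m along the optical axis (not along the pixel's ray), 0 where there is no reading), "fx", "fy", "cx", "cy" (pixels), "eye" and "attitude" of the camera in the world. Camera axes: x right, y down, z forward; pixel columns grow to the right and rows downward; lengths in m; the calibration is good to about 2 mm. A picture is of the moment at which its call begins.
- env.hand_in(): hands the job in, once; it reports no verdict.
The state is a dict: "clock": time; "joint_pos": joint angles; "qvel": joint speeds; "tau": joint torques, N m; "tcp_pos": TCP position; "orientation": TCP orientation; "wrist_force": force on the tool from outside, world axes, zero at the start; "ft_torque": the same for the moment, N m; "finger_gap": finger opening in m.
Only numpy, scipy, OpenCV 4.12 (cv2) and the standard library are available. Lean on these libraries where they do the work, as an engineer would, in place of code of your own. Each camera call takes 0.05 s, during which the arm holds its last target. There are 200 camera calls.

### The job

Pack the blue specimen case for transport, working only by pushing with the fingers: first fold the upright white retaining flap right down flat over the green-capped cups while the lid is still wide open, then swing the blue lid over it until it is fully shut. Leave the cups, jars, bottle, beaker and scoop where they are, and finish clear of everything.

Things in the scene. Friction and masses are not known exactly. Their poses are not given: they have to be found in the camera images.
- case: Blue specimen case fixed to the bench, 200 (its x) by 200 (its y) by 102 mm high, walls 5 mm. Origin: centre of its underside; z up. Lid hinge on its +x side, flap hinge on its -x side. Its +x points roughly to the robot's left (yaw 1.05 to 1.97). Two cups stand in a row along y in its -x half, tops 71 mm above the bench; a white cold pack, top 67 mm, in the other half.
- lid (a joint): Lid angle, rad: 0 = shut, level on the rim; grows as it opens; 1.57 = upright, more = leaning outwards, away from the case; stop at 2.05. Starts 1.6 to 1.9. Stiff friction hinge (0.5 N m), no latch: it stays at any angle and must be pushed all the way; about 3 N near the free edge does it.
- lid_hinge (a point): Middle of the lid's hinge line, which runs along the case's y at x = +100 mm, 102 mm above the bench.
- lid_edge (a point): Middle of the lid's free edge, on its outer face (top when shut). Plain dark-blue plate, grey inside, 206 mm from hinge to free edge (this point is 203 mm from the hinge line), 206 mm along y, 10 mm thick; shut, its underside is 102 mm and its top 112 mm above the bench. To shut it, push on its outer face.
- flap (a joint): Flap angle, rad: 0 = folded down flat, level over the cups (a stop); grows as it is raised; 1.57 = upright, more = leaning outwards over the case's -x side; stop at 2.05. Starts 1.4 to 1.9. Friction hinge (0.1 N m): it stays at any angle; about 1.5 N near its free edge moves it.
- flap_hinge (a point): Middle of the flap's hinge line, along the case's y at x = -83 mm, 88 mm above the bench (14 mm below the rim).
- flap_edge (a point): Middle of the flap's free edge, on its outer face (top when folded). White plate, green stripe at its free edge, 130 mm from hinge to free edge, 140 mm along y, 4 mm thick (hinge line at mid thickness); folded, its top is 90 mm above the bench, 12 mm below the rim, within the walls. To fold it, push on its outer face.
- cup0_mid (a point): Centre of a loose clear cup with a green cap, 48 mm diameter, 66 mm high, in the case's insert (leave it).
- cup1_mid (a point): The same, the other cup in the case.
- jar_far_mid (a point): Centre of a loose white-labelled jar with a white cap, 56 mm diameter, 70 mm high, standing beside the case on its -y side (leave it).
- jar_side_mid (a point): Centre of a loose white-labelled jar with a white cap, 60 mm diameter, 60 mm high, on the bench (leave it).
- reagent_mid (a point): Centre of a loose amber bottle with a black cap, 52 mm diameter, 115 mm high, on the bench (leave it).
- beaker_mid (a point): Centre of a loose glass beaker, 68 mm diameter, 85 mm high, on the bench (leave it).
- scoop_grip (a point): Handle of a loose lab measuring scoop (white handle, steel bowl), 170 mm long, lying on the bench along the case, some 80 mm off its -x (flap) side (leave it).

How it is judged:
By the outcome, as a careful person would: the job done as asked, in the order asked, and still so for the second after the job is handed in, with the robot touching nothing.
It also fails if it takes over 51 s, if anything falls off the work surface, if the arm or the gripper's body presses on something with over 40 N, if the wrist force passes 120 N, or if a joint passes its speed limit or range.

## Working session

There is one attempt and no reset: what is moved stays moved. The work goes in short steps, Python scripts to look and compute and a tool call to move; the robot and the scene stay as the last step left them, time stands still between calls to the robot, and variables do not carry over. Pictures are saved under pics/ and viewed, about 8 in all and at most 12, crops included, and the job is handed in when it is done.

Besides the shell and the picture viewer there is one more tool, called by a JSON object that holds its "name" and its "arguments". servo_tool: Moves the arm, as the interface text tells. Its arguments: {"type":"object","properties":{"targets":{"type":"array","items":{"type":"object","properties":{"xyz":{"type":"array","items":{"type":"number"}},"twist":{"type":"array","items":{"type":"number"}},"jaw":{"type":"number"}}}},"squeeze":{"type":"number"}},"required":["targets"]}

```bash
mkdir -p pics; ls
cat > h.py <<'E'
import numpy as np,cv2
from workcell import env
from scipy.spatial.transform import Rotation as R
def rot(a):
    a=np.array(a,float)
    return a if a.shape==(3,3) else R.from_quat(a,scalar_first=True).as_matrix()
def cam(n): return env.read_camera(n)
def pts(c):
    v,u=np.mgrid[0:384,0:512]; z=c['depth']
    p=np.stack([(u-c['cx'])/c['fx']*z,(v-c['cy'])/c['fy']*z,z],-1)
    return p@rot(c['attitude']).T+np.array(c['eye'])
def save(c,n): cv2.imwrite('pics/'+n,c['color'][...,::-1])
E
python3 - <<'E'
from h import *
ims=[]
for n in('scene','top'):
    c=cam(n); ims.append(c['color']); print(n,c['eye'],c['attitude'],c['fx'])
    np.savez(n+'.npz',P=pts(c),color=c['color'],depth=c['depth'])
cv2.imwrite('pics/a.png',cv2.resize(ims[0],(768,576))[...,::-1]);cv2.imwrite('pics/b.png',cv2.resize(ims[1],(768,576))[...,::-1])
print(env.get_state())
E
```

```text
pics
scene [ 1.1233565  -0.06495761  0.70404348] [-0.28458141  0.74533678  0.5624127  -0.21720604] 387.4970235552436
top [0.56789863 0.06380259 0.892739  ] [-0.02463274  0.71125832 -0.7023      0.01671949] 347.43424143603056
{'clock': 0.1, 'joint_pos': array([ 1.03440829e+00,  3.13936254e-01,  4.51408851e-02,  1.30358619e+00,
       -3.80867494e-05,  1.43120584e+00]), 'qvel': array([ 0.000402  , -0.00078085,  0.00264487, -0.00044703, -0.00093398,
       -0.00034951]), 'tau': array([ 2.80437569e-03, -4.81725955e+01,  2.99243617e+01,  1.27660934e-02,
       -6.22292191e-05, -2.24752944e-05]), 'tcp_pos': array([0.22201251, 0.52994778, 0.23051155]), 'orientation': array([ 3.60078574e-04,  8.32606088e-01,  5.53865032e-01, -7.06359740e-04]), 'wrist_force': array([ 0.0025612 , -0.49621544,  0.60530972]), 'ft_torque': array([-0.00164891, -0.00471467, -0.02590125]), 'finger_gap': 0.08553840726723315}
```

View pics/a.png

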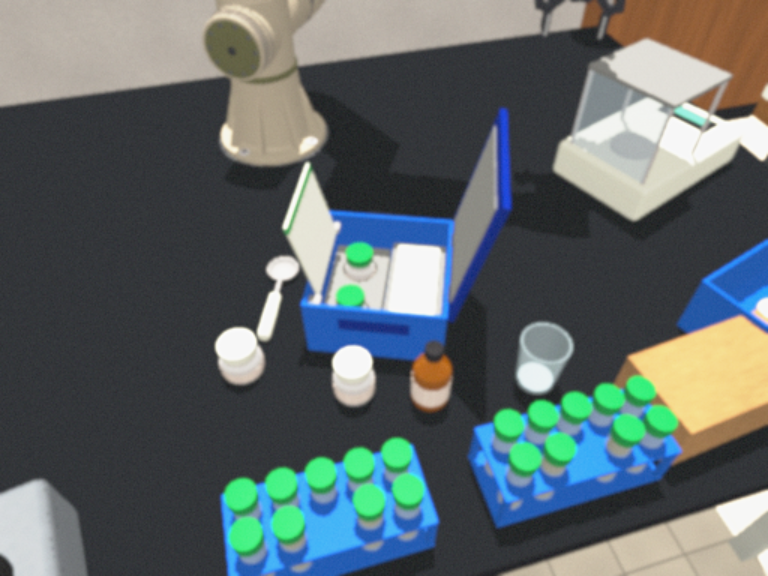

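View pics/b.png

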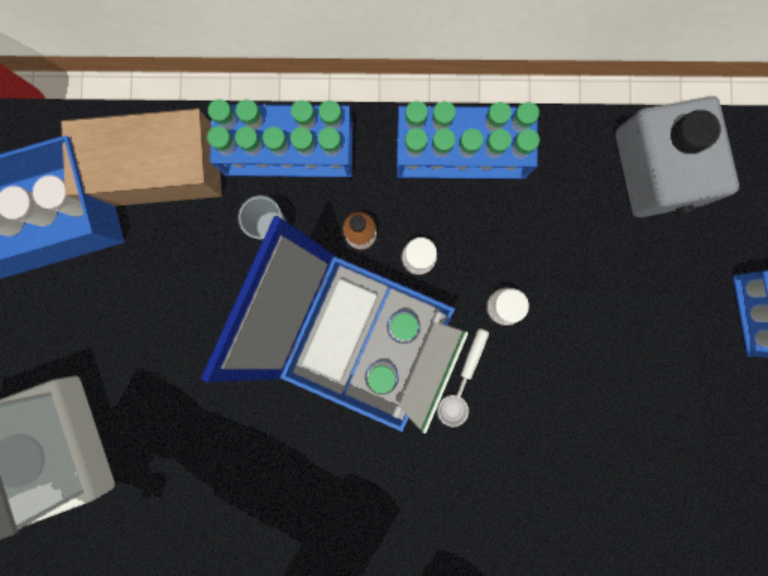

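The scene view shows the case open, with the flap upright (scene ~(312,235)) and the lid leaning out (~(485,210)). The top view puts the case at ~(365,345), jars at (420,255) and (508,306), the bottle at (360,230), the beaker at (262,217) and the scoop at (465,380). Next I measure.

```bash
cat > meas.py <<'E'
from h import *
def seg(P,c):
    hsv=cv2.cvtColor(c,cv2.COLOR_RGB2HSV); return hsv
d={n:np.load(n+'.npz') for n in('scene','top')}
P=d['top']['P'];H=seg(P,d['top']['color'])
blue=(abs(H[...,0].astype(int)-110)<14)&(H[...,1]>120)&(H[...,2]>60)
z=P[...,2]
m=blue&(abs(z-.102)<.006)&(P[...,0]>.3)&(P[...,0]<.65)&(abs(P[...,1]-.07)<.2)
n,l,s,_=cv2.connectedComponentsWithStats(m.astype('uint8'))
q=P[m][:,:2].astype('float32'); print('rimpts',len(q))
r=cv2.minAreaRect(q);print(r,cv2.boxPoints(r))
for n in d:
    P=d[n]['P'];z=P[...,2];c=d[n]['color'].astype(int)
    box=(P[...,0]>.25)&(P[...,0]<.65)&(abs(P[...,1]-.08)<.25)
    np.save(n+'_hi.npy',P[box&(z>.125)]);print(n,(box&(z>.125)).sum())
    for lab,mm in(('low .03-.125',box&(z>.02)&(z<.125)),):pass
    g=box&(z>.125)
    k,l,s,ce=cv2.connectedComponentsWithStats(g.astype('uint8'))
    for i in range(1,k):
        if s[i,4]<60: continue
        p=P[l==i].astype(float);
        mu=p.mean(0);u,S,vt=np.linalg.svd(p-mu,full_matrices=False)
        print(n,i,s[i],mu.round(3),'n',vt[2].round(3),'rms',(S[2]/len(p)**.5).round(4),'zmax',np.percentile(p[:,2],99.5).round(3),p.min(0).round(3),p.max(0).round(3))
E
python3 meas.py
```

```text
rimpts 711
((0.5337134599685669, 0.09465941786766052), (0.20160457491874695, 0.20073075592517853), 67.31426239013672) [[ 0.40223587  0.04036434]
 [ 0.5874369  -0.03705277]
 [ 0.66519105  0.1489545 ]
 [ 0.47999     0.2263716 ]]
scene 3072
scene 1 [ 300   73   40  124 1819] [0.58  0.214 0.231] n [-0.376 -0.893  0.248] rms 0.002 zmax 0.3 [0.483 0.158 0.125] [0.65  0.274 0.301]
scene 2 [ 189  109   30   78 1253] [ 0.503 -0.005  0.174] n [0.376 0.893 0.248] rms 0.0008 zmax 0.216 [ 0.425 -0.04   0.125] [0.566 0.035 0.217]
top 6132
top 288 [ 134  165   83   90 4143] [0.57  0.218 0.237] n [ 0.428  0.903 -0.029] rms 0.0173 zmax 0.893 [0.482 0.064 0.125] [0.65  0.275 0.893]
top 382 [ 270  217   42   72 1255] [ 0.494 -0.001  0.182] n [ 0.377  0.925 -0.052] rms 0.0096 zmax 0.893 [ 0.425 -0.04   0.125] [0.568 0.064 0.893]
```

```bash
cat >> h.py <<'E'
C=np.array([.5337,.0947]);EX=np.array([.3857,.9226]);EY=np.array([-.9226,.3857])
def tocase(p):
    p=np.asarray(p); q=p[...,:2]-C
    return np.stack([q@EX,q@EY,p[...,2]],-1)
E
python3 - <<'E'
from h import *
g=np.full((14,14),0.)
for n in('scene','top'):
    P=np.load(n+'.npz')['P'].reshape(-1,3);P=P[(P[:,2]<.6)&(abs(P).sum(1)>0)]
    q=tocase(P);i=((q[:,0]+300)*0).astype(int)
    i=np.floor((q[:,0]+.25)/.05).astype(int);j=np.floor((q[:,1]+.25)/.05).astype(int)
    k=(i>=0)&(i<14)&(j>=0)&(j<14)
    np.maximum.at(g,(i[k],j[k]),q[k,2])
print('rows x from -250, cols y from -250, step 50, mm');print((g*1000).astype(int))
s=env.get_state();print(tocase(s['tcp_pos']).round(4))
E
```

```text
rows x from -250, cols y from -250, step 50, mm
[[  5  64  63   5   4   4   6   4   4   5   4   4 265 298]
 [  4  64  64  23  22  18  17   5   4   5   4   5  13  20]
 [  5   4 101 216 216 217 216   4   4   5   6   4   4   4]
 [  5   5 104 164 162 163 160   5   5   5   4   5   4   4]
 [  4  74 103 105  74  74 106  98   5   4   5   4   4   4]
 [  4  71 105 103  71  71 105   4   5   4   5   4   5   4]
 [  4 117 115 109 109 108 110 105   4   5   4   5   6   5]
 [ 79  88 301 301 301 301 302 298   6   3   5   5   5   5]
 [125   5 299 301 300 300 300 299   5   6   4   4   4   6]
 [125   4  86  87   3   3   4   4   5   5   5   5   4 308]
 [127 124  87  87   5   5   5   6   5   4   6   5  71 310]
 [126 125  92   4   4   4   4   5   6   4   4 227 229 312]
 [126  94  93  92   4   4   5   4   4   5 226 228 227 310]
 [ 93  93  94  93   4   4   4   4   4  66 228 228 228 228]]
[0.2813 0.4554 0.2305]
```

{"name": "servo_tool", "arguments": {"targets": [{"xyz": [0,0,-0.04],"jaw": 0},{"xyz": [0,0,-0.08],"jaw": 0},{"xyz": [0,0,-0.12],"jaw": 0},{"xyz": [-0.03,0.026,-0.12],"jaw": 0},{"xyz": [-0.06,0.052,-0.12],"jaw": 0},{"xyz": [-0.09,0.078,-0.12],"jaw": 0},{"xyz": [-0.12,0.104,-0.12],"jaw": 0},{"xyz": [-0.15,0.13,-0.12],"jaw": 0},{"xyz": [-0.18,0.155,-0.12],"jaw": 0},{"xyz": [-0.18,0.155,-0.12],"jaw": 0}], "squeeze": 30}}

```text
schema error: expected keys xyz, twist, jaw
```

{"name": "servo_tool", "arguments": {"targets": [{"xyz": [0,0,-0.04],"twist": [0,0,0],"jaw": 0},{"xyz": [0,0,-0.08],"twist": [0,0,0],"jaw": 0},{"xyz": [0,0,-0.12],"twist": [0,0,0],"jaw": 0},{"xyz": [-0.03,0.026,-0.12],"twist": [0,0,0],"jaw": 0},{"xyz": [-0.06,0.052,-0.12],"twist": [0,0,0],"jaw": 0},{"xyz": [-0.09,0.078,-0.12],"twist": [0,0,0],"jaw": 0},{"xyz": [-0.12,0.104,-0.12],"twist": [0,0,0],"jaw": 0},{"xyz": [-0.15,0.13,-0.12],"twist": [0,0,0],"jaw": 0},{"xyz": [-0.18,0.155,-0.12],"twist": [0,0,0],"jaw": 0},{"xyz": [-0.18,0.155,-0.12],"twist": [0,0,0],"jaw": 0}], "squeeze": 30}}

```text
clock: 0.93
tcp_pos: [0.2967, 0.2993, 0.3515]
orientation: [0.001, 0.834, 0.551, -0.0]
wrist_force: [-0.7, 0.8, 0.0]
finger_gap: 0.0002
```

{"name": "servo_tool", "arguments": {"targets": [{"xyz": [-0.026,0.03,0],"twist": [0,0,0],"jaw": 0},{"xyz": [-0.052,0.06,0],"twist": [0,0,0],"jaw": 0},{"xyz": [-0.078,0.09,0],"twist": [0,0,0],"jaw": 0},{"xyz": [-0.104,0.12,0],"twist": [0,0,0],"jaw": 0},{"xyz": [-0.13,0.15,0],"twist": [0,0,0],"jaw": 0},{"xyz": [-0.156,0.18,0],"twist": [0,0,0],"jaw": 0},{"xyz": [-0.182,0.21,0],"twist": [0,0,0],"jaw": 0},{"xyz": [-0.208,0.24,0],"twist": [0,0,0],"jaw": 0},{"xyz": [-0.236,0.27,0],"twist": [0,0,0],"jaw": 0},{"xyz": [-0.262,0.298,0],"twist": [0,0,0],"jaw": 0},{"xyz": [-0.262,0.298,0],"twist": [0,0,0],"jaw": 0},{"xyz": [-0.262,0.298,0],"twist": [0,0,0],"jaw": 0}]}}

```text
clock: 1.93
tcp_pos: [0.4696, -0.0539, 0.3501]
orientation: [-0.001, 0.834, 0.552, -0.001]
wrist_force: [-0.3, 0.3, -0.1]
finger_gap: 0.0002
```

Run:
```python
from h import *
s=env.get_state();print(tocase(s['tcp_pos']).round(4),rot(s['orientation']).round(3),s['clock'],s['joint_pos'].round(2))
# flap path, tcp rel case, tip corner on outer face, r=.11
for t in np.arange(1.5,-.01,-.15):
    r=.105;c=np.array([-.083,.088])+r*np.array([np.cos(t),np.sin(t)])+.002*np.array([-np.sin(t),np.cos(t)])
    print(round(t,2),(c-[.0145,0]).round(3))
```

```text
[-0.1619  0.0018  0.3501] [[ 0.39   0.921 -0.002]
 [ 0.921 -0.39   0.001]
 [ 0.    -0.002 -1.   ]] 1.9333 [-0.28  0.11  0.07  1.54  0.    0.12]
1.5 [-0.092  0.193]
1.35 [-0.076  0.191]
1.2 [-0.061  0.187]
1.05 [-0.047  0.18 ]
0.9 [-0.034  0.171]
0.75 [-0.022  0.161]
0.6 [-0.012  0.149]
0.45 [-0.004  0.135]
0.3 [0.002 0.121]
0.15 [0.006 0.106]
0.0 [0.007 0.09 ]
```

{"name": "servo_tool", "arguments": {"targets": [{"xyz": [0,0,0.04],"twist": [0,0,0],"jaw": 0},{"xyz": [0,0,0.08],"twist": [0,0,0],"jaw": 0},{"xyz": [0,0,0.12],"twist": [0,0,0],"jaw": 0},{"xyz": [0,0,0.16],"twist": [0,0,0],"jaw": 0},{"xyz": [0.01,0,0.16],"twist": [0,0,0],"jaw": 0},{"xyz": [0.02,0,0.16],"twist": [0,0,0],"jaw": 0},{"xyz": [0.03,0,0.16],"twist": [0,0,0],"jaw": 0},{"xyz": [0.042,0,0.16],"twist": [0,0,0],"jaw": 0},{"xyz": [0.054,0,0.16],"twist": [0,0,0],"jaw": 0},{"xyz": [0.066,0,0.16],"twist": [0,0,0],"jaw": 0},{"xyz": [0.076,0,0.16],"twist": [0,0,0],"jaw": 0},{"xyz": [0.086,0,0.16],"twist": [0,0,0],"jaw": 0}]}}

```text
clock: 2.93
tcp_pos: [0.5036, 0.0281, 0.1921]
orientation: [0.001, 0.832, 0.554, 0.001]
wrist_force: [-0.5, -0.8, -0.7]
finger_gap: -0.0002
```

Run:
```python
from h import *
s=env.get_state();print(tocase(s['tcp_pos']).round(4),s['wrist_force'].round(1))
c=cam('scene');cv2.imwrite('pics/c.png',cv2.resize(c['color'][60:260,160:400],(720,600))[...,::-1])
```

```text
[-0.073   0.0021  0.1921] [-0.5 -0.8 -0.7]
```

View pics/c.png

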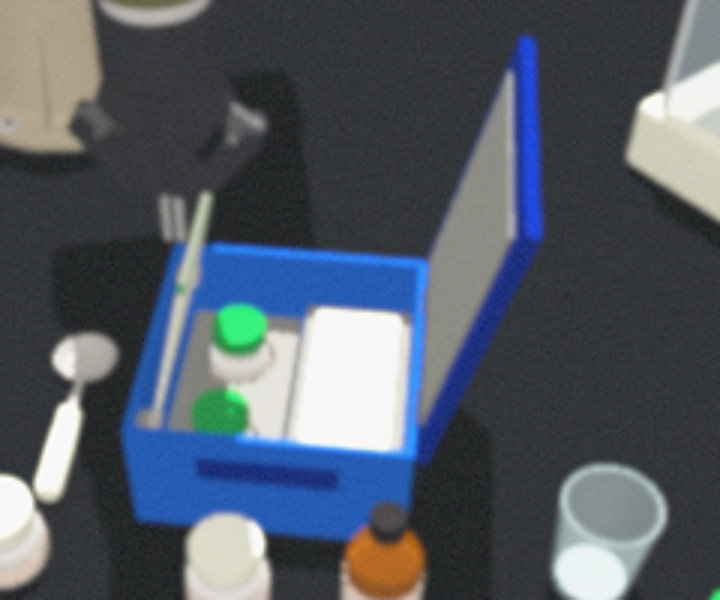

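The fingers, at (175,215) in the crop, are against the flap's outer face and the flap is turning inward. I'll continue the arc.

{"name": "servo_tool", "arguments": {"targets": [{"xyz": [0.015,0,0.004],"twist": [0,0,0],"jaw": 0},{"xyz": [0.029,0,0.011],"twist": [0,0,0],"jaw": 0},{"xyz": [0.042,0,0.02],"twist": [0,0,0],"jaw": 0},{"xyz": [0.054,0,0.031],"twist": [0,0,0],"jaw": 0},{"xyz": [0.064,0,0.043],"twist": [0,0,0],"jaw": 0},{"xyz": [0.072,0,0.057],"twist": [0,0,0],"jaw": 0},{"xyz": [0.078,0,0.071],"twist": [0,0,0],"jaw": 0},{"xyz": [0.082,0,0.085],"twist": [0,0,0],"jaw": 0},{"xyz": [0.083,0,0.096],"twist": [0,0,0],"jaw": 0},{"xyz": [0.083,0,0.101],"twist": [0,0,0],"jaw": 0},{"xyz": [0.083,0,0.101],"twist": [0,0,0],"jaw": 0}]}}

```text
clock: 3.9
tcp_pos: [0.5339, 0.104, 0.0901]
orientation: [-0.001, 0.832, 0.554, -0.0]
wrist_force: [0.4, -0.6, 0.4]
finger_gap: 0.0002
```

Run:
```python
from h import *
s=env.get_state();print(tocase(s['tcp_pos']).round(4),s['wrist_force'].round(1))
c=cam('scene');cv2.imwrite('pics/d.png',cv2.resize(c['color'][60:260,160:400],(720,600))[...,::-1])
P=pts(c);q=tocase(P);m=(q[...,0]>-.08)&(q[...,0]<.045)&(abs(q[...,1])<.065)&(q[...,2]>.04)&(q[...,2]<.13)
q=q[m];
for x in np.arange(-.08,.045,.02):
    k=(q[:,0]>x)&(q[:,0]<x+.02);print(round(x,2),k.sum(),np.percentile(q[k,2],[10,50,90]).round(4) if k.any() else '')
```

```text
[0.0086 0.0034 0.0901] [ 0.4 -0.6  0.4]
-0.08 372 [0.0888 0.0903 0.0917]
-0.06 379 [0.0884 0.0903 0.0917]
-0.04 346 [0.0871 0.0901 0.0915]
-0.02 286 [0.089  0.0904 0.0957]
0.0 332 [0.0885 0.0908 0.1206]
0.02 351 [0.0878 0.0901 0.0919]
0.04 95 [0.0684 0.0905 0.0919]
```

View pics/d.png

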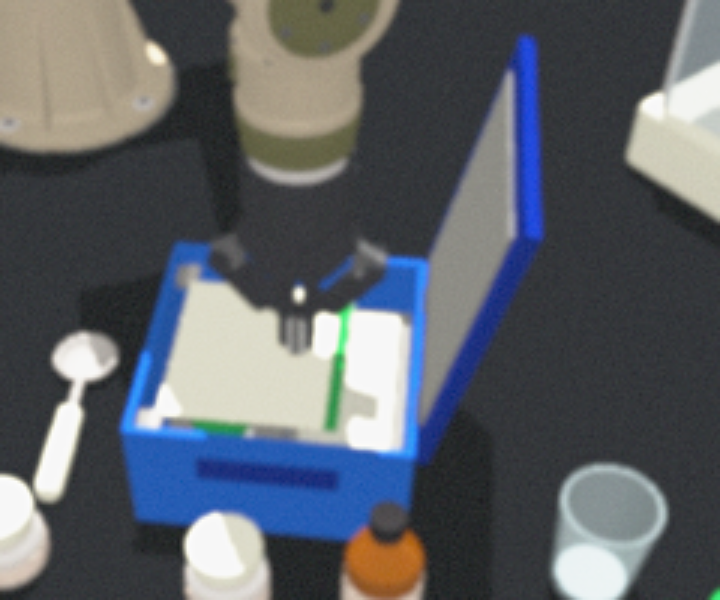

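The flap now lies level at z ≈ 0.090, with its green stripe at x ≈ +47 mm. I'll press a little more to be sure it's at the stop.

{"name": "servo_tool", "arguments": {"targets": [{"xyz": [0.015,0,0.001],"twist": [0,0,0],"jaw": 0},{"xyz": [0.015,0,0.003],"twist": [0,0,0],"jaw": 0},{"xyz": [0.015,0,0.004],"twist": [0,0,0],"jaw": 0}]}}

```text
clock: 4.2
tcp_pos: [0.5408, 0.1167, 0.0894]
orientation: [0.001, 0.833, 0.554, 0.0]
wrist_force: [-9.9, -4.2, 30.5]
finger_gap: -0.0002
```

{"name": "servo_tool", "arguments": {"targets": [{"xyz": [0,0,-0.03],"twist": [0,0,0],"jaw": 0},{"xyz": [0,0,-0.07],"twist": [0,0,0],"jaw": 0},{"xyz": [0,0,-0.11],"twist": [0,0,0],"jaw": 0},{"xyz": [0,0,-0.15],"twist": [0,0,0],"jaw": 0},{"xyz": [0,0,-0.19],"twist": [0,0,0],"jaw": 0},{"xyz": [0,0,-0.23],"twist": [0,0,0],"jaw": 0},{"xyz": [0,0,-0.27],"twist": [0,0,0],"jaw": 0},{"xyz": [0,-0.01,-0.285],"twist": [0,0,0],"jaw": 0},{"xyz": [0,-0.03,-0.285],"twist": [0,0,0],"jaw": 0}]}}

```text
clock: 4.95
tcp_pos: [0.5154, 0.1284, 0.3751]
orientation: [0.002, 0.833, 0.553, 0.003]
wrist_force: [0.0, -0.2, 0.6]
finger_gap: -0.0002
```

Run:
```python
from h import *
s=env.get_state();print(tocase(s['tcp_pos']).round(4),s['wrist_force'].round(1))
c=cam('scene');P=pts(c);q=tocase(P);m=(q[...,0]>-.08)&(q[...,0]<.045)&(abs(q[...,1])<.065)&(q[...,2]>.04)&(q[...,2]<.13)
q=q[m];print(np.percentile(q[:,2],[5,50,95]),np.polyfit(q[:,0],q[:,2],1))
```

```text
[0.024  0.0299 0.3751] [ 0.  -0.2  0.6]
[0.07175799 0.09020476 0.09201135] [-0.01412756  0.08864235]
```

{"name": "servo_tool", "arguments": {"targets": [{"xyz": [0.035,0,0],"twist": [0,0,0],"jaw": 0},{"xyz": [0.07,0,0],"twist": [0,0,0],"jaw": 0},{"xyz": [0.105,0,0],"twist": [0,0,0],"jaw": 0},{"xyz": [0.14,0,0],"twist": [0,0,0],"jaw": 0},{"xyz": [0.175,0,0],"twist": [0,0,0],"jaw": 0},{"xyz": [0.197,0,0],"twist": [0,0,0],"jaw": 0},{"xyz": [0.197,0,0],"twist": [0,0,0],"jaw": 0},{"xyz": [0.197,0,0.035],"twist": [0,0,0],"jaw": 0},{"xyz": [0.197,0,0.07],"twist": [0,0,0],"jaw": 0},{"xyz": [0.197,0,0.105],"twist": [0,0,0],"jaw": 0},{"xyz": [0.197,0,0.115],"twist": [0,0,0],"jaw": 0},{"xyz": [0.197,0,0.115],"twist": [0,0,0],"jaw": 0}]}}

```text
clock: 6.0
tcp_pos: [0.5862, 0.3089, 0.2512]
orientation: [-0.001, 0.833, 0.554, -0.004]
wrist_force: [0.2, -0.2, 0.6]
finger_gap: 0.0
```

Run:
```python
from h import *
s=env.get_state();print(tocase(s['tcp_pos']).round(4),s['wrist_force'].round(1))
for r in(.175,):
  for t in np.arange(1.5,-.01,-.1):
    c=np.array([.1,.102])+r*np.array([-np.cos(t),np.sin(t)])+.01*np.array([np.sin(t),np.cos(t)])
    print(round(t,2),(c+[.0145,0]).round(3))
c=cam('scene');cv2.imwrite('pics/e.png',cv2.resize(c['color'],(768,576))[...,::-1])
```

```text
[0.2178 0.0342 0.2512] [ 0.2 -0.2  0.6]
1.5 [0.112 0.277]
1.4 [0.095 0.276]
1.3 [0.077 0.273]
1.2 [0.06  0.269]
1.1 [0.044 0.262]
1.0 [0.028 0.255]
0.9 [0.014 0.245]
0.8 [-0.     0.235]
0.7 [-0.013  0.222]
0.6 [-0.024  0.209]
0.5 [-0.034  0.195]
0.4 [-0.043  0.179]
0.3 [-0.05   0.163]
0.2 [-0.055  0.147]
0.1 [-0.059  0.129]
-0.0 [-0.06   0.112]
```

View pics/e.png

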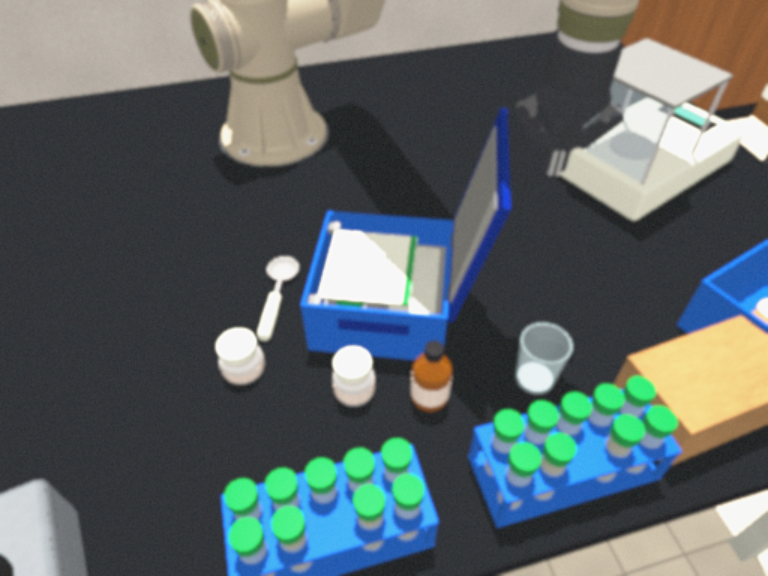

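The flap is flat in the case and the fingers are behind the lid at (555,160), clear of it. Next I push the lid over.

{"name": "servo_tool", "arguments": {"targets": [{"xyz": [-0.02,0,-0.004],"twist": [0,0,0],"jaw": 0},{"xyz": [-0.04,0,-0.008],"twist": [0,0,0],"jaw": 0},{"xyz": [-0.053,0,-0.012],"twist": [0,0,0],"jaw": 0},{"xyz": [-0.066,0,-0.014],"twist": [0,0,0],"jaw": 0},{"xyz": [-0.079,0,-0.016],"twist": [0,0,0],"jaw": 0},{"xyz": [-0.092,0,-0.018],"twist": [0,0,0],"jaw": 0},{"xyz": [-0.106,0,-0.02],"twist": [0,0,0],"jaw": 0},{"xyz": [-0.123,0,-0.021],"twist": [0,0,0],"jaw": 0},{"xyz": [-0.141,0,-0.019],"twist": [0,0,0],"jaw": 0},{"xyz": [-0.158,0,-0.015],"twist": [0,0,0],"jaw": 0},{"xyz": [-0.174,0,-0.008],"twist": [0,0,0],"jaw": 0},{"xyz": [-0.19,0,0],"twist": [0,0,0],"jaw": 0}]}}

```text
clock: 7.05
tcp_pos: [0.5151, 0.134, 0.257]
orientation: [0.0, 0.833, 0.554, 0.001]
wrist_force: [0.6, 0.5, 2.0]
finger_gap: 0.0
```

Run:
```python
from h import *
s=env.get_state();print(tocase(s['tcp_pos']).round(4),s['wrist_force'].round(1))
c=cam('scene');cv2.imwrite('pics/f.png',cv2.resize(c['color'][30:260,160:420],(700,600))[...,::-1])
```

```text
[0.0291 0.0323 0.257 ] [0.6 0.5 2. ]
```

View pics/f.png

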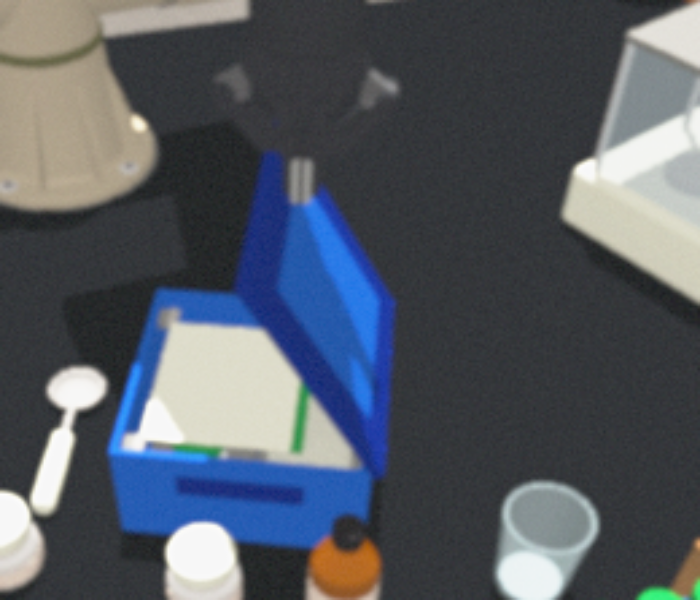

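The lid is about 1 rad open, with the fingers on its outer face at (300,180) in the crop. Carrying on down.

{"name": "servo_tool", "arguments": {"targets": [{"xyz": [-0.014,0,0.011],"twist": [0,0,0],"jaw": 0},{"xyz": [-0.028,0,0.021],"twist": [0,0,0],"jaw": 0},{"xyz": [-0.041,0,0.034],"twist": [0,0,0],"jaw": 0},{"xyz": [-0.052,0,0.047],"twist": [0,0,0],"jaw": 0},{"xyz": [-0.062,0,0.061],"twist": [0,0,0],"jaw": 0},{"xyz": [-0.071,0,0.077],"twist": [0,0,0],"jaw": 0},{"xyz": [-0.078,0,0.093],"twist": [0,0,0],"jaw": 0},{"xyz": [-0.083,0,0.109],"twist": [0,0,0],"jaw": 0},{"xyz": [-0.087,0,0.127],"twist": [0,0,0],"jaw": 0},{"xyz": [-0.088,0,0.14],"twist": [0,0,0],"jaw": 0},{"xyz": [-0.088,0,0.144],"twist": [0,0,0],"jaw": 0},{"xyz": [-0.088,0,0.144],"twist": [0,0,0],"jaw": 0}]}}

```text
clock: 8.1
tcp_pos: [0.4803, 0.0535, 0.1124]
orientation: [-0.0, 0.833, 0.553, -0.001]
wrist_force: [-0.2, 0.9, 0.4]
finger_gap: -0.0001
```

{"name": "servo_tool", "arguments": {"targets": [{"xyz": [0,0,0.002],"twist": [0,0,0],"jaw": 0},{"xyz": [0,0,0.003],"twist": [0,0,0],"jaw": 0},{"xyz": [0,0,0.004],"twist": [0,0,0],"jaw": 0}]}}

```text
clock: 8.35
tcp_pos: [0.481, 0.0537, 0.1117]
orientation: [0.001, 0.833, 0.554, 0.0]
wrist_force: [-12.0, -1.2, 35.2]
finger_gap: 0.0
```

Firm on the stop at 35 N, so I'll retreat straight up.

{"name": "servo_tool", "arguments": {"targets": [{"xyz": [0,0,-0.02],"twist": [0,0,0],"jaw": 0},{"xyz": [0,0,-0.06],"twist": [0,0,0],"jaw": 0},{"xyz": [0,0,-0.1],"twist": [0,0,0],"jaw": 0},{"xyz": [0,0,-0.14],"twist": [0,0,0],"jaw": 0},{"xyz": [0,0,-0.18],"twist": [0,0,0],"jaw": 0},{"xyz": [0,0,-0.22],"twist": [0,0,0],"jaw": 0},{"xyz": [0,0,-0.22],"twist": [0,0,0],"jaw": 0},{"xyz": [0,0,-0.22],"twist": [0,0,0],"jaw": 0}]}}

```text
clock: 9.02
tcp_pos: [0.4826, 0.054, 0.3314]
orientation: [0.002, 0.833, 0.554, 0.002]
wrist_force: [-0.1, -0.1, -0.8]
finger_gap: 0.0002
```

Run:
```python
from h import *
s=env.get_state();print(tocase(s['tcp_pos']).round(4),s['wrist_force'].round(1))
c=cam('scene');cv2.imwrite('pics/g.png',cv2.resize(c['color'],(768,576))[...,::-1])
q=tocase(pts(c));m=(abs(q[...,0])<.09)&(abs(q[...,1])<.09)&(q[...,2]>.09)&(q[...,2]<.16);q=q[m]
A=np.c_[q[:,:2],np.ones(len(q))];f=np.linalg.lstsq(A,q[:,2],rcond=None)[0];print('lid plane',f.round(4),len(q))
```

```text
[-0.0573  0.0314  0.3314] [-0.1 -0.1 -0.8]
lid plane [-0.0014  0.001   0.1131] 4740
```

View pics/g.png

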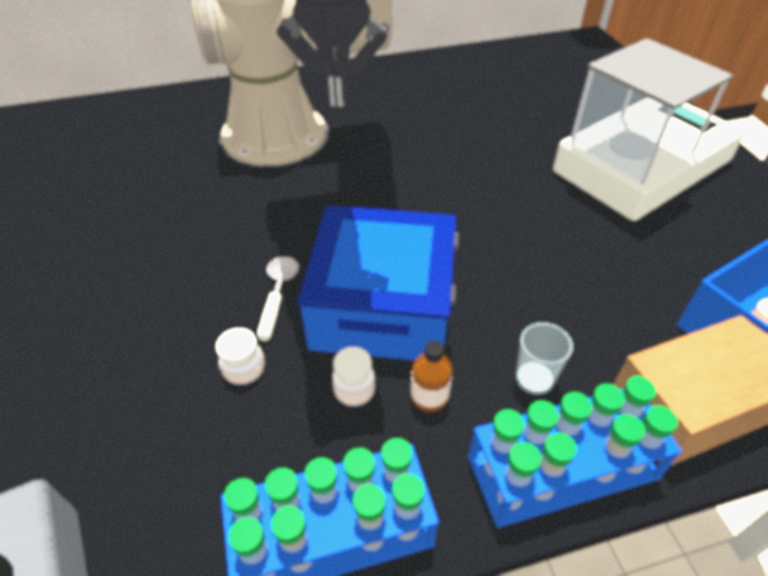

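The lid is shut and level: the plane fit tilts about 0.001 rad, with its top at 113 mm. The jars, bottle, beaker and scoop are at the same pixels as at the start, and the arm is clear.

```bash
python3 -c "
from h import *
print(env.hand_in())"
```

```text
the job is handed in; nothing more can be done
None
```

The case is packed and the job is handed in, at about 9 s of the 51 s allowed. I folded the flap down first while the lid was wide open, then pushed the lid over it until it was shut. Only the closed fingertips were used for pushing.

- **Flap:** it measured level at about 90 mm in the camera depth. A final press met the stop at about 30 N.
- **Lid:** the fitted plane tilts about 0.001 rad, with its top at about 113 mm against the nominal 112 mm. A final press met the stop at about 35 N.
- **Other items:** the jars, bottle, beaker and scoop look unmoved in the last picture. I compared this by eye only.
- **Cups:** they can't be seen under the flap and lid, so I could not check them at the end.
- **Arm:** it finished about 0.22 m above the case with wrist force near zero.

No check failed or disagreed. After the press, a rough tilt fit on the flap came out at -0.014 rad, but that sample also took in some lower points beyond the flap, probably the cold pack. Its median height was still 90.2 mm.

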